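# Unlock the specimen jar carrier and hold it level

### The arm

A 6-joint arm with a two-finger parallel gripper is mounted at the origin on the work surface. World frame = base frame: x ahead of the robot, y to its left, z up, the work surface at z = 0. Lengths are in mm, angles in rad, forces in N, time in s.
With the tool pointing down it reaches from about 275 to 1000 mm from the base axis. Payload 8.4 kg.
Tool frame: the origin (TCP) lies midway between the tips of the shut fingers; the grasp point (between the pads) lies 19 mm behind it (robot.tcp_to_grasp is the distance from the TCP to the grasp point, in mm); z points along the fingers, y is the direction in which the jaws open and shut (so a half turn about z gives the same grasp; the last joint's range is limited). The gripper opens to 85 mm and grips with 20 to 120 N. Pads are 22 mm wide; open, the fingers measure 114 mm over their backs; the gripper's body (76 mm by 85 mm) begins 54 mm behind the grasp point. The pads swing forward as they close: fully open they stand 13 mm farther back than shut.
Start: joints at [-1.128, 0.353, 1.633, -0, 1.155, -0.002], TCP at [268.922, -564.189, 231.281] pointing down, gripper open.
Joint ranges: [-2.63, 2.63], [-0.92, 2.1], [0.06, 2.66], [-1.3, 4.44], [0, 2.69], [-3.02, 3.02]. Speed limits (rad/s): [2.22, 2.22, 2.79, 3.14, 3.14, 3.14].

### API

Orientations are given as a unit quaternion [x, y, z, w].
In Python, from station import state, vision, robot gives the robot as it stands.
- The arm moves only by the tool send_rows, never from a script. Its argument "rows" is a list of rows, each a list of 2 entries, a list of its own where there are three numbers: the shift along the world's x, y, z in cm, then the turn, a rotation vector about the world's x, y, z in degrees. A call has 1 to 20 rows; each row is the pose to reach, as a shift and turn from the pose measured when the call began; what a row does not reach only later rows make up. A row lasts 1/12 s, in which the tool goes at most 41.7 mm and 7.16 degrees, less where a joint would pass 70% of its speed; a pose out of reach is approached as far as the arm can. A call with a gripper value outside its range is refused whole. "gripper" is the finger opening in cm, from 0 to 8.54, set as the call begins (left out, the last holds). The fingers move at their own pace and stop on an object; "squeeze" is the grip in N (left out, the last holds). Time passes only in rows, so rows that repeat a pose let the fingers close. It gives the time, the measured TCP pose, the force and the opening at its end, in the units of the state.
- state(): the state, without advancing time (a new reading comes with each control period).
- vision.camera(name): name is "side" or "top"; returns a dict with "frame" (400x640x3 uint8, blue, green, red), "camera_matrix" (3x3 intrinsics, pixels), "distortion" ([k1, k2, p1, p2, k3] as OpenCV has them; the pictures are not rectified), "origin" and "orientation" of the camera in the world. Camera axes: x right, y down, z forward; pixel columns grow to the right and rows downward; lengths in mm; the calibration is good to about 2 mm. A picture is of the moment at which its call begins. There is no depth.
- robot.close_job(): hands the job in, once; it reports no verdict.
Trained networks look in a picture, given as the dict that the camera call returned (one of the last four; its "shot" number tells which), for a name from the list of things; names that differ only in an ending like _2 or _b are one class to them, and where a whole thing is asked for, a point or a joint stands for the part that bears it (a point fixed in the world has none). Each returns a list of dicts, best first, with "conf" (0 to 1); they miss things now and then, are a little off and sometimes report something else, mostly with a low value. They report only what shows in the picture. A call takes as long as a camera call.
- vision.look_for(picture, query): "point" ([row, column] in pixels, amid what is visible of it).
- vision.masks_of(picture, query): "pixels" (400x640 bool, what is visible of it) and "point" ([row, column] in pixels, amid what is visible of it).
The state is a dict: "t": time; "joints": joint angles; "joint_vel": joint speeds; "joint_torque": joint torques, N m; "position": TCP position; "orientation": TCP orientation; "contact_force": force on the tool from outside, world axes, zero at the start; "torque": the same for the moment, N m; "width": finger opening in mm.
Only numpy, scipy, OpenCV 4.12 (cv2) and the standard library are available. Lean on these libraries where they do the work, as an engineer would, in place of code of your own. Each camera call takes 0.05 s, during which the arm holds its last target.

### The job

Release the jar carrier from its dock: draw the locking pin all the way out of its bore, lay it in the open groove beside the bore (shank down in the groove, head just outside it) and let go of it. Then take the carrier by its grip bar, lift it straight up about 10 cm above the dock with both jars standing in it, and finish while still holding it there, level and steady. Do not disturb the other things on the bench.

Things in the scene. Friction and masses are not known exactly. Their poses are not given: they have to be found in the camera images.
- dock: Aluminium dock fixed level on the bench, turned by up to about 0.45 rad. Origin: on the bench surface, under the centre of the seated carrier; z up. Base plate x -50 to +100, y -121 to +104 mm, 12 mm thick; a 10 mm high fence locates the carrier with about 2 mm play. At its -y end stand a cheek plate with the pin's bore and, beside it at +x, a block with an open groove.
- bore_mouth (a point): Centre of the bore on the cheek's outer (-y) face, at dock x 0, y -114, z 50 mm; axes as the dock's. Cheek: x -25 to +25, y -114 to -98, up to z 70. Bore: 13 mm square, along y, floor at z 45. The pin comes out along the dock's -y.
- groove (a point): On the axis a parked shank takes, at the groove's outer (-y) end: dock x 70, y -120, z 50 mm; axes as the dock's. The groove runs 50 mm from here along +y: open at the top, floor 5 mm below this point, 14 mm wide, sloping lips from 4 mm above the point. Its block spans x 48 to 92, up to z 63. Park the head with its centre 16 to 19 mm outside (-y of) this point.
- pin: Loose locking pin, 50 g, slides easily. Black block head 16 (x) x 26 (y) x 30 (z) mm, origin at its centre; square steel shank 10 x 10 mm, 44 mm long, along +y from the head. At the start it lies level in the bore at z 50 mm, axes parallel to the dock's, head centre 19 to 23 mm outside the cheek, shank through cheek and carrier's ear, locking the carrier.
- pin_tip (a point): Centre of the free end of the pin's shank, 57 mm along +y from the head's centre. It starts 34 to 38 mm inside the cheek's outer face, so the pin must be drawn about 40 mm to be free.
- carrier: Loose steel tray 76 (x) x 160 (y) mm, walls 28 mm high, floor 4 mm, with a mast in its middle carrying a grip bar; 0.32 kg, up to 0.7 kg with jars. Origin: centre of the underside, z up; starts in the dock 12 mm above the bench, axes parallel to the dock's. An ear on its -y end (y -94 to -80, up to z 55) has a 16 mm square hole for the pin. Lifts freely once the pin is out.
- carrier_grip (a point): Centre of the grip bar: bar 14 mm thick (x), 90 mm long (y), 22 mm tall (z), its centre 117 mm above the tray's underside, above the tray's middle. Axes as the carrier's. Free space of about 40 mm between bar and jars.
- jar_large: Closed glass jar with white cap, 58 mm diameter, 68 mm high, 0.13 to 0.25 kg; origin at the centre of its underside. Stands loose in one end of the carrier, about 42 mm from its middle along y; which end varies.
- jar_small: Closed glass jar with white cap, 46 mm diameter, 55 mm high, 0.06 to 0.13 kg; origin at the centre of its underside. Stands loose in the other end of the carrier.
- specimen_jar: Bystander: green glass jar with lid, 76 mm diameter, 85 mm high, far left of the dock; origin at the centre of its underside.
- petri_dish: Bystander: closed glass dish, 90 mm diameter, 15 mm high, left of the dock and nearer the robot; origin at the centre of its underside.
- slide_box: Bystander: flat plastic box 90 x 170 x 32 mm, right of the dock; origin at the centre of its underside.

How it is judged:
By the outcome, as a careful person would: the job done as asked, in the order asked, and still so for the second after the job is handed in, while the arm keeps its last pose, push and grip.
It also fails if it takes over 48 s, if anything falls off the work surface, if the arm or the gripper's body presses on something with over 40 N, if the wrist force passes 120 N, or if a joint passes its speed limit or range.

## Working session

There is one attempt and no reset: what is moved stays moved. The work goes in short steps, Python scripts to look and compute and a tool call to move; the robot and the scene stay as the last step left them, time stands still between calls to the robot, and variables do not carry over. Pictures are saved under pics/ and viewed, and the job is handed in when it is done.

Besides the shell and the picture viewer there is one more tool, called after ">>>" in YAML: its name, and indented under it one key for each argument. send_rows: Moves the arm, as the interface text tells. Its arguments: {"type":"object","properties":{"rows":{"type":"array","items":{"type":"array"}},"gripper":{"type":"number"},"squeeze":{"type":"number"}},"required":["rows"]}

```bash
ls; mkdir -p pics; cat > h.py <<'E'
import numpy as np, cv2, pickle
from scipy.spatial.transform import Rotation as R
from station import state, vision, robot
E
python3 - <<'E'
from h import *
s=state(); print({k:np.round(v,3) for k,v in s.items()})
out={}
for n in("top","side"):
    p=vision.camera(n); cv2.imwrite(f"pics/{n}0.png",p["frame"])
    print(n,p["camera_matrix"],p["distortion"],p["origin"],p["orientation"])
    d={}
    for q in["dock","pin","carrier","jar_large","jar_small","specimen_jar","petri_dish","slide_box"]:
        r=vision.masks_of(p,q); d[q]=r
        print(q,[(round(a["conf"],2),np.round(a["point"]),int(a["pixels"].sum())) for a in r[:2]])
    out[n]=(p,d)
pickle.dump(out,open("v0.pkl","wb"))
print(state()["t"])
E
```

```text
pics
{'t': np.float64(0.0), 'joints': array([-1.128,  0.354,  1.634, -0.   ,  1.155, -0.002]), 'joint_vel': array([-0.002,  0.002,  0.001, -0.   ,  0.001, -0.001]), 'joint_torque': array([ 1.0000e-03, -6.0526e+01, -3.4207e+01,  0.0000e+00,  9.0000e-03,
        0.0000e+00]), 'position': array([ 268.703, -563.754,  230.554]), 'orientation': array([ 0.975,  0.221, -0.   , -0.001]), 'contact_force': array([ 0.184, -0.13 ,  0.33 ]), 'torque': array([ 0.063, -0.019, -0.017]), 'width': np.float64(85.286)}
top [[508.45032028   0.         312.77958314]
 [  0.         508.45032028 199.24434358]
 [  0.           0.           1.        ]] [0.05338757 0.         0.         0.         0.        ] [ 332.74042831  -17.93285705 1588.66461984] [-0.703412    0.70748568 -0.05138321  0.04511474]
dock [(0.66, array([195., 273.]), 2077)]
pin [(0.42, array([209., 308.]), 68)]
carrier [(0.92, array([212., 264.]), 1020)]
jar_large [(0.53, array([209., 279.]), 279)]
jar_small [(0.47, array([211., 254.]), 136)]
specimen_jar [(0.88, array([194., 181.]), 639), (0.7, array([212., 252.]), 122)]
petri_dish [(0.56, array([240., 197.]), 711)]
slide_box [(0.69, array([199., 440.]), 1646), (0.46, array([239., 198.]), 685)]
side [[439.67595193   0.         323.15239253]
 [  0.         439.67595193 201.23503941]
 [  0.           0.           1.        ]] [-0.0221465  0.         0.         0.         0.       ] [ 54.88200603 456.31845783 971.79474405] [-0.37387268  0.86670066 -0.30674885  0.12228789]
dock [(0.95, array([254., 275.]), 2783), (0.61, array([243., 309.]), 483)]
pin [(0.53, array([219., 331.]), 123)]
carrier [(0.82, array([256., 293.]), 1540)]
jar_large [(0.71, array([244., 308.]), 511)]
jar_small [(0.78, array([268., 283.]), 381)]
specimen_jar [(0.93, array([308., 187.]), 1325)]
petri_dish [(0.79, array([344., 244.]), 1382)]
slide_box [(0.73, array([150., 416.]), 1529)]
0.9
```

View zoomed.

```bash
python3 - <<'E'
from h import *
o=pickle.load(open("v0.pkl","rb"))
t=o["top"][0]["frame"]; s=o["side"][0]["frame"]
cv2.imwrite("pics/t1.png",cv2.resize(t[140:260,200:360],None,fx=5,fy=5,interpolation=2))
cv2.imwrite("pics/s1.png",cv2.resize(s[160:320,200:400],None,fx=4,fy=3.75 and 4,interpolation=2)[:600])
E
```

```text
(no output)
```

View pics/top0.png

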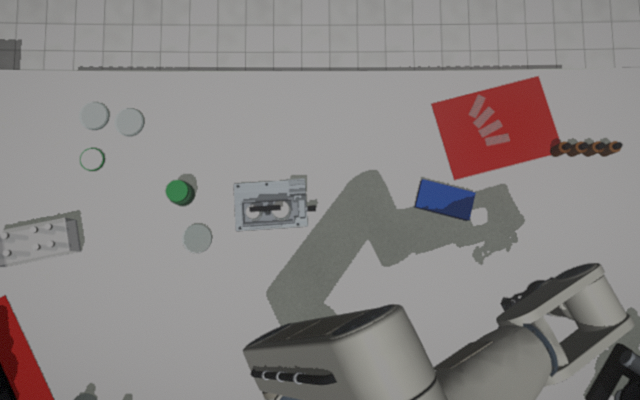

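View pics/t1.png

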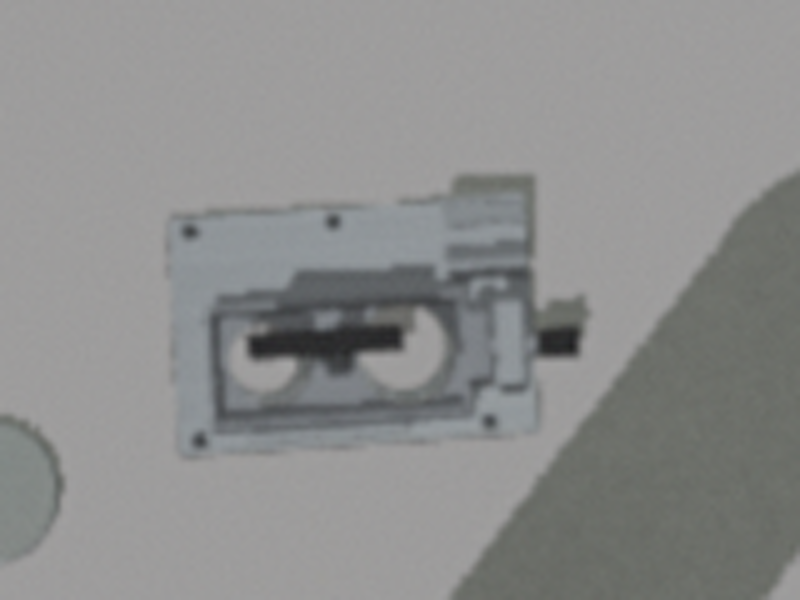

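View pics/s1.png

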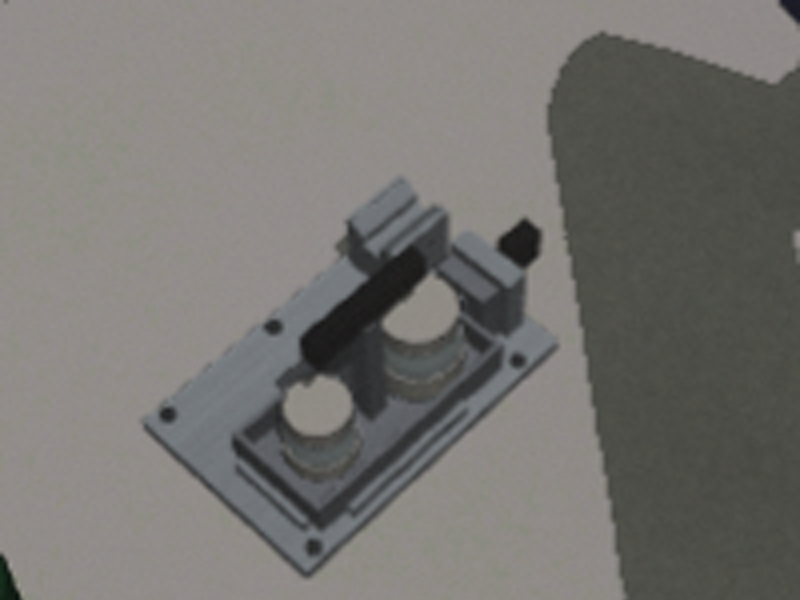

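```bash
cat >> h.py <<'E'
def proj(p,X):
    Rm=R.from_quat(p["orientation"]).as_matrix()
    c=(np.atleast_2d(X)-p["origin"])@Rm
    return cv2.projectPoints(c.reshape(-1,1,3),np.zeros(3),np.zeros(3),p["camera_matrix"],np.array(p["distortion"]))[0].reshape(-1,2)
def dockw(q,X):
    X=np.atleast_2d(X).astype(float); c,s=np.cos(q[2]),np.sin(q[2])
    return np.c_[q[0]+c*X[:,0]-s*X[:,1], q[1]+s*X[:,0]+c*X[:,1], X[:,2]]
def edges(pin=21):
    def box(a,b):
        a,b=np.array(a),np.array(b); L=[]
        for i in range(3):
            j,k=[m for m in range(3) if m!=i]
            for u in(0,1):
                for v in(0,1):
                    p=a.astype(float).copy();p[j]=[a[j],b[j]][u];p[k]=[a[k],b[k]][v];r=p.copy();r[i]=b[i];L.append((p,r))
        return L
    return box([-50,-121,0],[100,104,12])+box([-25,-114,12],[25,-98,70])+box([48,-120,12],[92,-70,63])+box([-7,-45,118],[7,45,140])+box([-8,-114-pin-13,35],[8,-114-pin+13,65])
def overlay(p,q,crop,f,name,pin=21):
    x0,y0,x1,y1=crop
    im=cv2.resize(p["frame"][y0:y1,x0:x1],None,fx=f,fy=f,interpolation=2)
    for a,b in edges(pin):
        w=dockw(q,[a,b]); px=(proj(p,w)-[x0,y0]+.5)*f-.5
        cv2.line(im,*[tuple(int(v) for v in np.round(z)) for z in px],(0,0,255),1)
    cv2.imwrite(name,im)
E
cat > fit.py <<'E'
from h import *
from scipy.optimize import least_squares
o=pickle.load(open("v0.pkl","rb")); T=o["top"][0]; S=o["side"][0]
LT=[((-50,104,12),(183,457)),((100,104,12),(170,215)),((-50,-121,12),(538,432)),((25,-98,70),(497,297)),((-25,-114,70),(526,386)),((-25,-98,70),(501,389)),((0,0,140),(326,342))]
LS=[((-50,104,12),(307,570)),((100,104,12),(146,421)),((-50,-121,12),(557,344))]
def f(q):
    r=[]
    for p,L,o,s in((T,LT,(200,140),5),(S,LS,(200,160),4)):
        P=proj(p,dockw(q,[l[0] for l in L])); M=(np.array([l[1] for l in L])+.5)/s-.5+np.array(o)
        r.append((P-M).ravel())
    return np.concatenate(r)
s=least_squares(f,[430,120,0],loss='soft_l1'); q=s.x
print(q,np.round(f(q).reshape(-1,2),2))
np.save("q.npy",q)
overlay(T,q,(200,140,360,260),5,"pics/t2.png"); overlay(S,q,(200,160,400,310),4,"pics/s2.png")
E
python3 fit.py
```

```text
[5.07374450e+02 1.06571114e+02 5.78928292e-02] [[-0.8  -0.01]
 [-0.28  0.68]
 [ 0.76  0.35]
 [-0.24  1.44]
 [ 0.29 -0.21]
 [-0.04 -0.48]
 [-0.13 -0.06]
 [-0.14  0.25]
 [-1.12 -0.72]
 [ 0.79 -1.42]]
```

```bash
echo
```

```text
(no output)
```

View pics/t2.png

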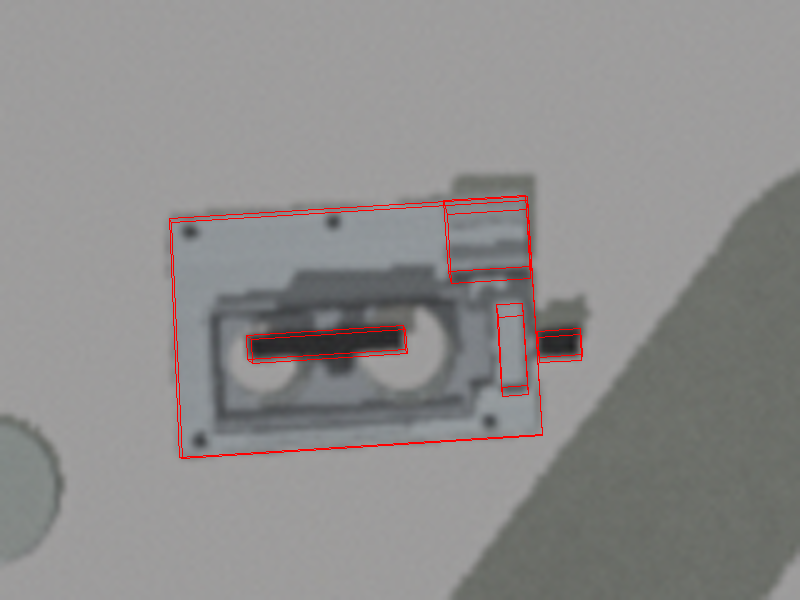

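View pics/s2.png

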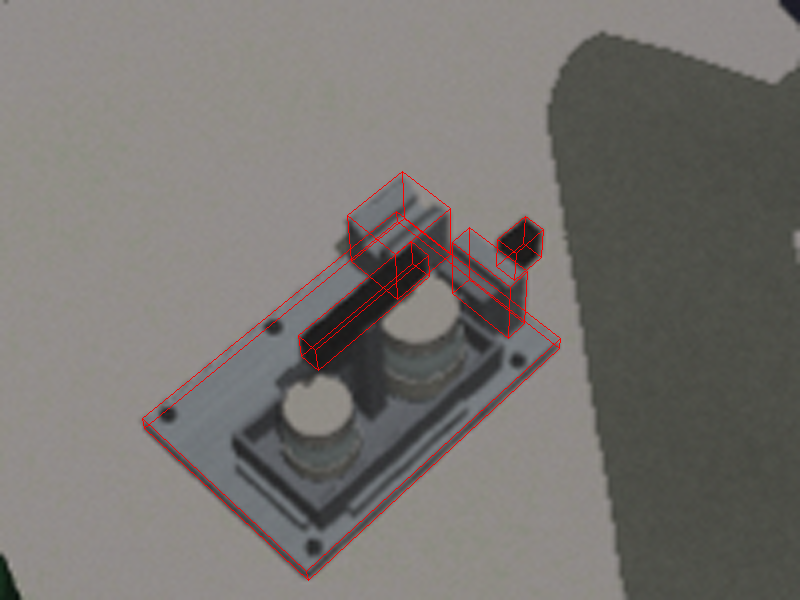

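```bash
python3 - <<'E'
from h import *
o=pickle.load(open("v0.pkl","rb")); T=o["top"][0]; S=o["side"][0]; q=np.load("q.npy")
a=T["frame"][172:222,284:324]; b=S["frame"][200:250,280:340]
A=cv2.resize(a,None,fx=12,fy=12,interpolation=0)
B=cv2.resize(b,None,fx=12,fy=12,interpolation=0)
cv2.imwrite("pics/t3.png",A);cv2.imwrite("pics/s3.png",B)
E
```

```text
(no output)
```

View pics/t3.png

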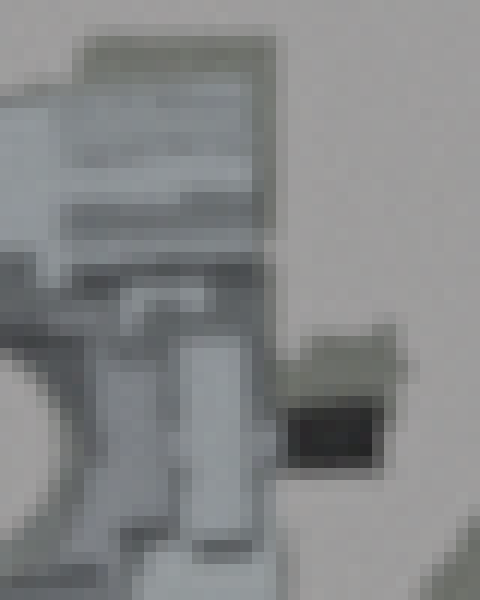

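View pics/s3.png

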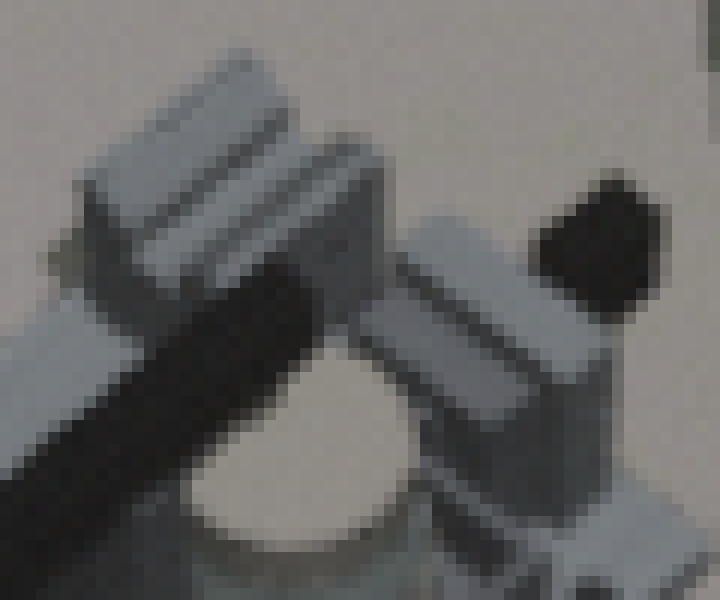

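```bash
cat > fit2.py <<'E'
from h import *
from scipy.optimize import least_squares
o=pickle.load(open("v0.pkl","rb")); T=o["top"][0]; S=o["side"][0]
c=lambda L,o,s:[(a,((b[0]+.5)/s-.5+o[0],(b[1]+.5)/s-.5+o[1])) for a,b in L]
LT=c([((-50,104,12),(182,457)),((100,104,12),(169,216)),((-50,-121,12),(540,432))],(200,140),5)
LT+=c([((25,-98,70),(180,338)),((25,-114,70),(243,336)),((-25,-114,70),(253,540)),((-25,-98,70),(190,542)),((92,-120,63),(258,80)),((48,-120,63),(265,252))],(284,172),12)
LS=c([((-50,104,12),(307,570)),((100,104,12),(146,421)),((-50,-121,12),(557,344))],(200,160),4)
LS+=c([((25,-114,70),(440,212)),((25,-98,70),(396,250)),((-25,-114,70),(608,345)),((-25,-98,70),(555,383)),((92,-120,63),(240,50)),((92,-70,63),(82,185)),((48,-120,63),(385,155))],(280,200),12)
def f(q,full=False):
    r=[]
    for i,(p,L) in enumerate(((T,LT),(S,LS))):
        P=proj(p,dockw(q,[l[0] for l in L]))+q[3+2*i:5+2*i]; r.append((P-np.array([l[1] for l in L])).ravel())
    return np.concatenate(r+([] if full else [q[3:]*2]))
s=least_squares(f,[507,106,0.05,0,0,0,0],loss='soft_l1',f_scale=.6); q=s.x
print(q);print(np.round(f(q,1).reshape(-1,2),2)); np.save("q.npy",q[:3])
print("pin",dockw(q,(0,-135,50)),"bore",dockw(q,(0,-114,50)),"groove",dockw(q,(70,-120,50)),"bar",dockw(q,(0,0,129)))
# pin outer end in top
for y in(-144,-146,-148,-150): print(y,(proj(T,dockw(q,[(8,y,65),(-8,y,65)]))+q[3:5]-[284,172]+.5)*12)
overlay(T,q,(284,172,324,222),12,"pics/t4.png");overlay(S,q,(280,200,340,250),12,"pics/s4.png")
# bar ends in top/side for carrier
print((proj(T,dockw(q,[(0,45,140),(0,-45,140)]))+q[3:5]-[200,140]+.5)*5)
E
python3 fit2.py
```

```text
[ 5.07735953e+02  1.07514229e+02  5.92260826e-02  1.46971637e-01
 -1.22773127e-01 -2.24272664e-02  4.93652504e-01]
[[-0.73 -0.2 ]
 [-0.27  0.3 ]
 [ 0.22  0.06]
 [ 0.04  0.45]
 [ 0.09  0.28]
 [ 0.3  -0.25]
 [ 0.23 -0.07]
 [-0.57  0.04]
 [-0.23 -0.03]
 [-0.51  0.91]
 [-1.54 -0.03]
 [ 0.38 -0.85]
 [ 0.32 -0.25]
 [-0.36  0.25]
 [ 0.81 -0.26]
 [ 0.9   0.38]
 [ 0.07 -0.61]
 [-0.43 -0.88]
 [ 0.04 -0.16]]
pin [[515.72680104 -27.24906863  50.        ]] bore [[514.4837803   -6.28588902  50.        ]] groove [[584.71619445  -8.13196644  50.        ]] bar [[507.73595341 107.51422887 129.        ]]
-144 [[367.9498395  401.67970537]
 [372.14280842 464.71855626]]
-146 [[375.87837855 401.17139362]
 [380.0825976  464.20811772]]
-148 [[383.8065715  400.66311695]
 [388.0220405  463.69772585]]
-150 [[391.73442268 400.15487507]
 [395.96114148 463.18738038]]
[[246.33241491 345.99781221]
 [403.44040439 335.91009223]]
```

View pics/t4.png

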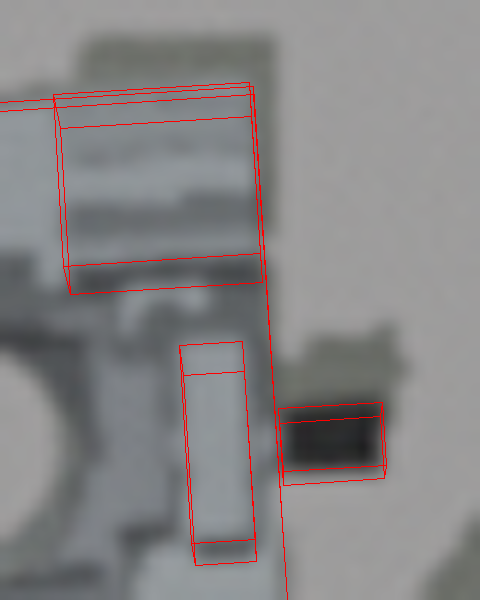

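View pics/s4.png

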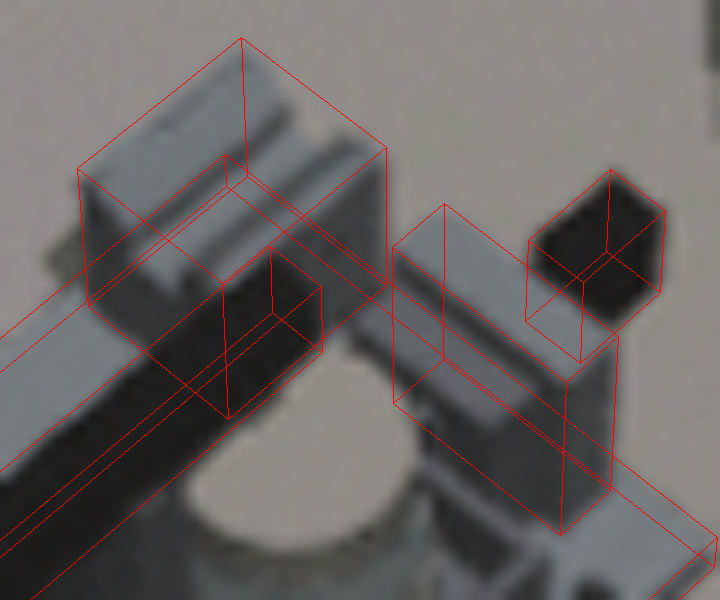

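```bash
cat >> h.py <<'E'
def togo(target,yaw):
    s=state(); c,sn=np.cos(yaw),np.sin(yaw)
    # tool y along dock x, z down => x = y cross z
    y=np.array([c,sn,0]); z=np.array([0,0,-1.]); x=np.cross(y,z)
    Rt=R.from_matrix(np.c_[x,y,z]); Rc=R.from_quat(s["orientation"])
    rv=(Rt*Rc.inv()).as_rotvec(degrees=True)
    print("t",round(s["t"],2),"pos",np.round(s["position"],1),"shift cm",np.round((np.array(target)-s["position"])/10,2),"turn",np.round(rv,2),"F",np.round(s["contact_force"],1),"w",round(s["width"],1))
E
python3 -c "
from h import *
togo([515.7,-26.8,150],.0592)"
```

```text
t 0.9 pos [ 268.9 -564.2  231.3] shift cm [24.68 53.74 -8.13] turn [-0.   -0.   67.91] F [-0.1  0.5 -0.5] w 85.1
```

>>> send_rows:
  rows:
    - [[1,2,0],[0,0,3]]
    - [[2.5,5.5,0],[0,0,8]]
    - [[4,9,0],[0,0,13]]
    - [[5.5,12.5,0],[0,0,18]]
    - [[7,16,0],[0,0,23]]
    - [[9,19.5,0],[0,0,28]]
    - [[10.5,23,-0.5],[0,0,33]]
    - [[12,26.5,-1],[0,0,38]]
    - [[13.5,30,-2],[0,0,43]]
    - [[15.5,33.5,-3],[0,0,47]]
    - [[17,37,-4],[0,0,51]]
    - [[18.5,40.5,-5],[0,0,55]]
    - [[20,43.5,-6],[0,0,58.5]]
    - [[21.2,46.2,-6.8],[0,0,61.5]]
    - [[22.4,48.7,-7.4],[0,0,64]]
    - [[23.4,50.8,-7.8],[0,0,66]]
    - [[24.1,52.4,-8],[0,0,67.3]]
    - [[24.5,53.4,-8.1],[0,0,67.9]]
    - [[24.68,53.74,-8.13],[0,0,67.9]]
    - [[24.68,53.74,-8.13],[0,0,67.9]]
  gripper: 7

```text
t: 2.57
position: [515.9, -26.5, 150.0]
orientation: [0.686, 0.728, -0.0, 0.0]
contact_force: [-0.0, 0.0, 0.5]
width: 70.1
```

```bash
python3 - <<'E'
from h import *
togo([515.7,-26.8,31],.0592)
T=vision.camera("top");S=vision.camera("side");pickle.dump((T,S),open("v1.pkl","wb"))
cv2.imwrite("pics/v1.png",np.vstack([cv2.resize(T["frame"][140:250,220:380],(640,440)),]))
cv2.imwrite("pics/v1s.png",cv2.resize(S["frame"][130:280,240:420],(720,600)))
E
```

```text
t 2.57 pos [515.9 -26.5 150. ] shift cm [ -0.02  -0.03 -11.9 ] turn [ 0.01  0.   -0.01] F [-0.   0.   0.5] w 70.1
```

View pics/v1s.png

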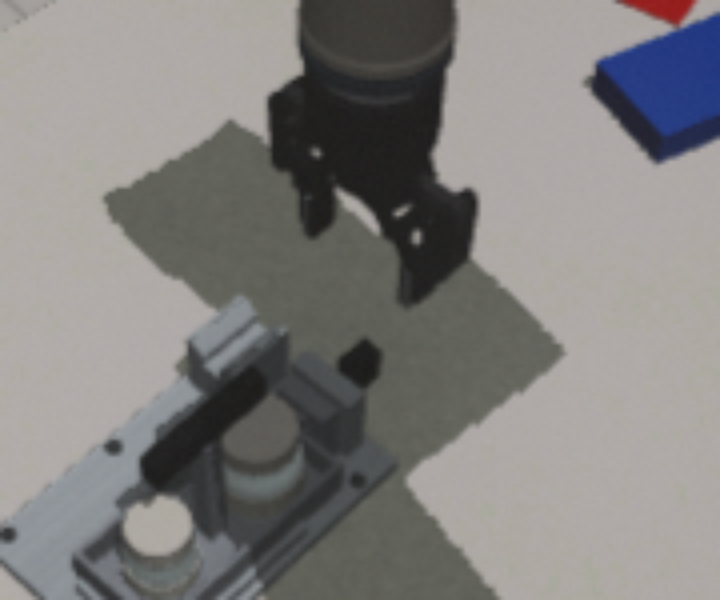

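>>> send_rows:
  rows:
    - [[0,-0.1,-0.8],[0,0,0]]
    - [[0,-0.25,-2.3],[0,0,0]]
    - [[0,-0.25,-4],[0,0,0]]
    - [[0,-0.25,-5.7],[0,0,0]]
    - [[0,-0.25,-7.4],[0,0,0]]
    - [[0,-0.25,-9],[0,0,0]]
    - [[0,-0.25,-10.3],[0,0,0]]
    - [[0,-0.25,-11.2],[0,0,0]]
    - [[0,-0.25,-11.7],[0,0,0]]
    - [[0,-0.25,-11.9],[0,0,0]]
    - [[0,-0.25,-11.9],[0,0,0]]
  gripper: 4

```text
t: 3.58
position: [515.4, -30.2, 31.0]
orientation: [0.686, 0.727, -0.0, -0.0]
contact_force: [-0.3, 0.3, 0.9]
width: 40.2
```

```bash
python3 - <<'E'
from h import *
togo([515.9,-29.2,31],.0592)
S=vision.camera("side");T=vision.camera("top")
cv2.imwrite("pics/v2s.png",cv2.resize(S["frame"][150:270,270:400],None,fx=5,fy=5,interpolation=2))
cv2.imwrite("pics/v2t.png",cv2.resize(T["frame"][150:250,240:370],None,fx=5,fy=5,interpolation=2))
E
```

```text
t 3.58 pos [515.4 -30.2  31. ] shift cm [ 0.05  0.1  -0.  ] turn [ 0.02 -0.02  0.08] F [-0.3  0.3  0.9] w 40.2
```

View pics/v2s.png

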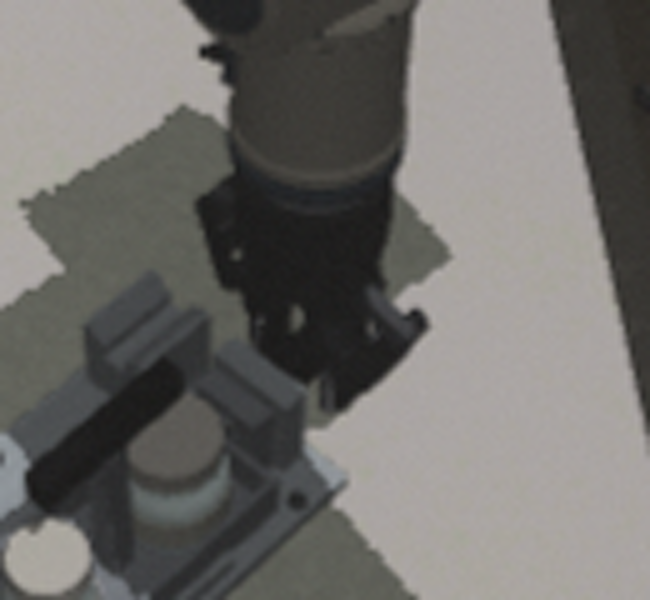

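View pics/v2t.png

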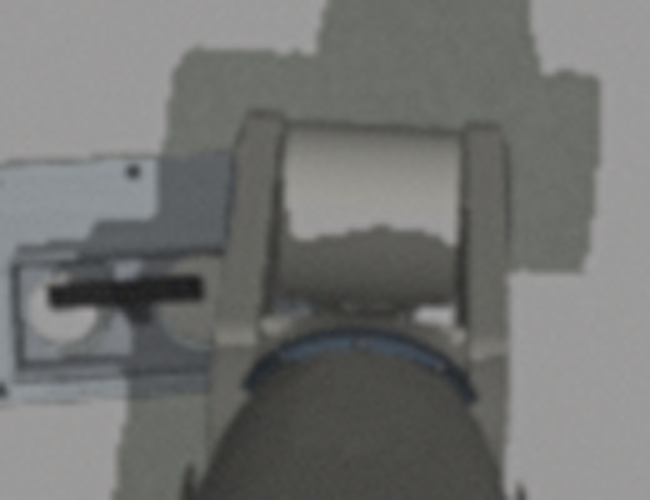

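>>> send_rows:
  rows:
    - [[0,0,0],[0,0,0]]
    - [[0,0,0],[0,0,0]]
    - [[0,0,0],[0,0,0]]
    - [[0,0,0],[0,0,0]]
    - [[0,0,0],[0,0,0]]
    - [[0,0,0],[0,0,0]]
    - [[0,0,0],[0,0,0]]
    - [[0,0,0],[0,0,0]]
  gripper: 0.5
  squeeze: 25

```text
t: 4.35
position: [516.4, -30.1, 32.3]
orientation: [0.686, 0.727, 0.001, 0.001]
contact_force: [-2.0, -0.7, 6.7]
width: 15.4
```

```bash
python3 - <<'E'
from h import *
togo([515.9,-29.2,31],.0592); print(state()["torque"])
E
```

```text
t 4.35 pos [516.4 -30.1  32.3] shift cm [-0.05  0.09 -0.13] turn [0.02 0.11 0.06] F [-2.  -0.7  6.7] w 15.4
[0.04688562 0.17390842 0.04441174]
```

>>> send_rows:
  rows:
    - [[0,0,0.05],[0,0,0]]
    - [[0,0,0.05],[0,0,0]]
    - [[0.01,-0.2,0.05],[0,0,0]]
    - [[0.03,-0.6,0.05],[0,0,0]]
    - [[0.06,-1,0.05],[0,0,0]]
    - [[0.09,-1.5,0.05],[0,0,0]]
    - [[0.12,-2,0.05],[0,0,0]]
    - [[0.12,-2,0.05],[0,0,0]]

```text
t: 5.02
position: [517.8, -51.2, 32.8]
orientation: [0.686, 0.727, 0.001, 0.001]
contact_force: [0.9, -0.5, -0.8]
width: 15.7
```

```bash
python3 - <<'E'
from h import *
togo([515.9,-29.2,31],.0592); print(state()["torque"])
S=vision.camera("side")
cv2.imwrite("pics/v3s.png",cv2.resize(S["frame"][180:270,270:380],None,fx=6,fy=6,interpolation=2))
E
```

```text
t 5.02 pos [517.8 -51.2  32.8] shift cm [-0.19  2.2  -0.18] turn [0.04 0.12 0.09] F [ 0.9 -0.5 -0.8] w 15.7
[ 0.04593564 -0.02477031  0.0146002 ]
```

View pics/v3s.png

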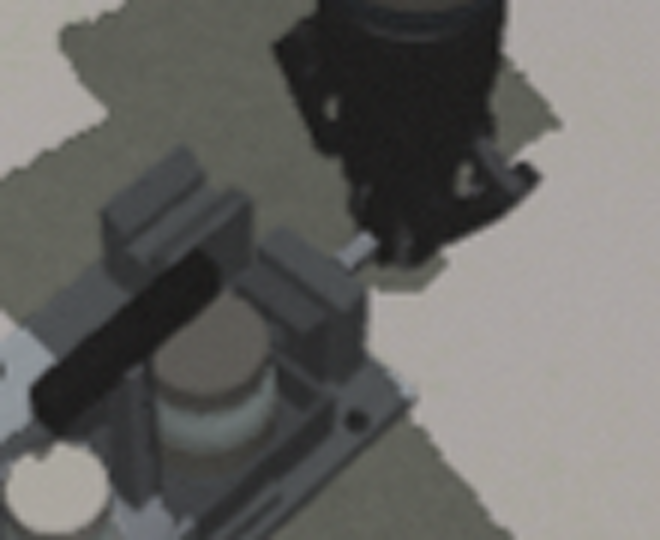

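>>> send_rows:
  rows:
    - [[0.01,-0.2,0],[0,0,0]]
    - [[0.03,-0.6,0],[0,0,0]]
    - [[0.06,-1.1,0],[0,0,0]]
    - [[0.1,-1.7,0],[0,0,0]]
    - [[0.13,-2.2,0],[0,0,0]]
    - [[0.17,-2.8,0],[0,0,0]]
    - [[0.2,-3.4,0],[0,0,0]]
    - [[0.23,-3.8,0],[0,0,0]]
    - [[0.24,-4,0],[0,0,0]]
    - [[0.24,-4,0],[0,0,0]]

```text
t: 5.9
position: [520.1, -91.3, 32.8]
orientation: [0.687, 0.727, 0.001, 0.001]
contact_force: [-0.0, 0.2, -0.1]
width: 15.7
```

```bash
python3 - <<'E'
from h import *
togo([515.9,-29.2,31],.0592); print(state()["torque"])
S=vision.camera("side");T=vision.camera("top");pickle.dump((T,S),open("v4.pkl","wb"))
cv2.imwrite("pics/v4s.png",cv2.resize(S["frame"][180:270,290:390],None,fx=6,fy=6,interpolation=2))
cv2.imwrite("pics/v4t.png",cv2.resize(T["frame"][170:240,280:370],None,fx=8,fy=8,interpolation=2))
E
```

```text
t 5.9 pos [520.1 -91.3  32.8] shift cm [-0.42  6.21 -0.18] turn [0.03 0.12 0.15] F [-0.   0.2 -0.1] w 15.7
[ 0.00643004 -0.03603962 -0.01616877]
```

View pics/v4s.png

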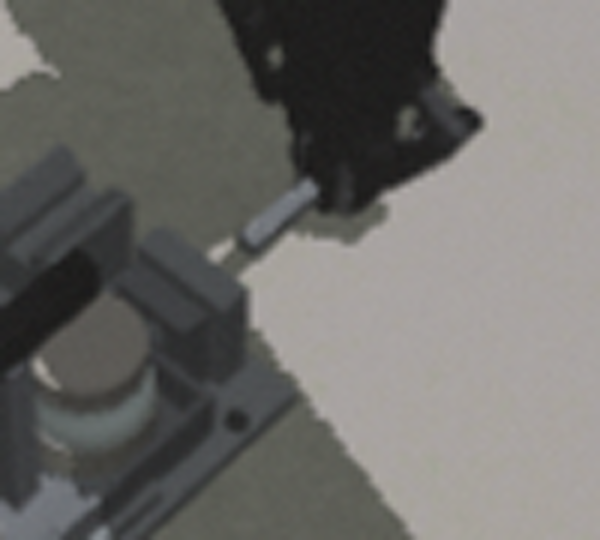

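View pics/v4t.png

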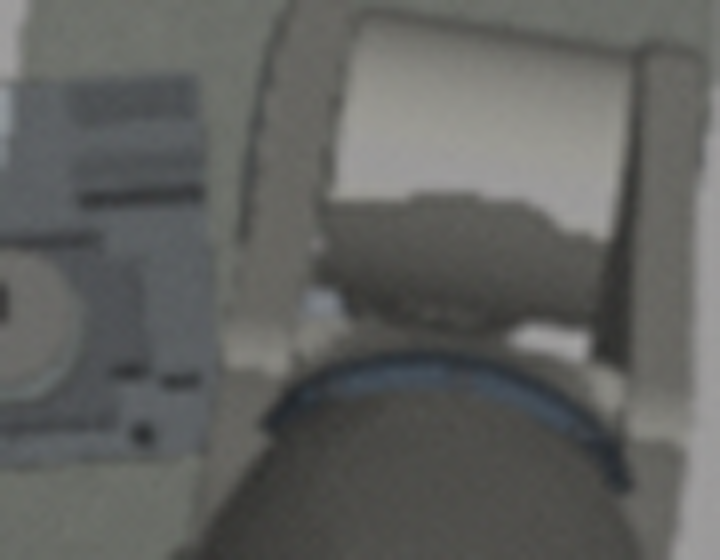

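```bash
cat >> h.py <<'E'
def todock(q,P):
    c,s=np.cos(q[2]),np.sin(q[2]); d=np.array(P)[:2]-q[:2]
    return np.array([c*d[0]+s*d[1],-s*d[0]+c*d[1],P[2]])
def draw(p,q,boxes,off,crop,f,name):
    x0,y0,x1,y1=crop
    im=cv2.resize(p["frame"][y0:y1,x0:x1],None,fx=f,fy=f,interpolation=2)
    for a,b in boxes:
        a,b=np.array(a,float),np.array(b,float)
        V=np.array([[ [a,b][i][0],[a,b][j][1],[a,b][k][2]] for i in(0,1) for j in(0,1) for k in(0,1)])
        px=((proj(p,dockw(q,V))+off-[x0,y0]+.5)*f-.5).round().astype(int)
        for m in range(8):
            for n in range(m):
                if bin(m^n).count("1")==1: cv2.line(im,tuple(map(int,px[m])),tuple(map(int,px[n])),(0,0,255),1)
    cv2.imwrite(name,im)
E
python3 - <<'E'
from h import *
q=np.load("q.npy"); T,S=pickle.load(open("v4.pkl","rb")); s=state()
print("grasp tcp dock",todock(q,[516.4,-30.1,32.3]),"now",todock(q,s["position"]))
d=todock(q,s["position"]); hx,hy,hz=d[0],d[1]+3,d[2]+17.7
print(hx,hy,hz)
draw(S,q,[([hx-5,hy+13,hz-5],[hx+5,hy+57,hz+5]),([-25,-114,12],[25,-98,70])],[-.02,.49],(300,190,360,240),12,"pics/v5.png")
draw(T,q,[([hx-5,hy+13,hz-5],[hx+5,hy+57,hz+5]),([-25,-114,12],[25,-98,70])],[.147,-.12],(290,180,340,220),14,"pics/v5t.png")
E
```

```text
grasp tcp dock [   0.50326781 -137.88578031   32.3       ] now [   0.53625322 -198.68504667   32.73475078]
0.5362532164384461 -195.68504666999434 50.43475077938345
```

View pics/v5.png

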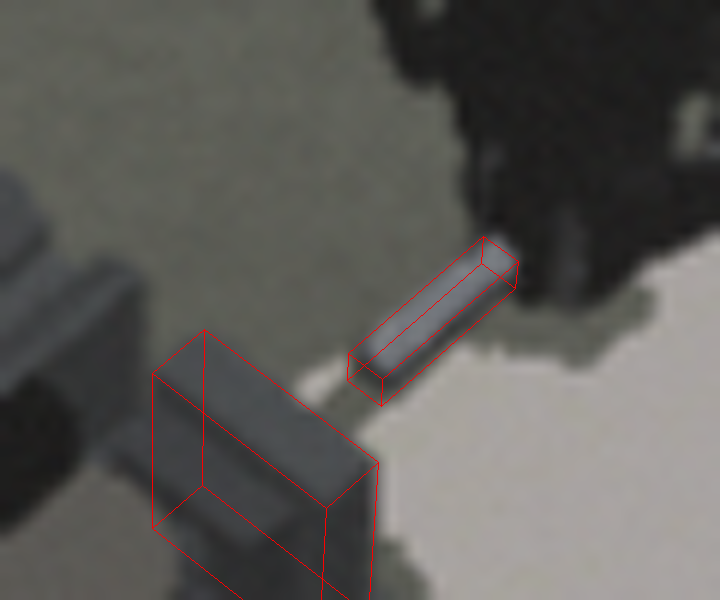

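View pics/v5t.png

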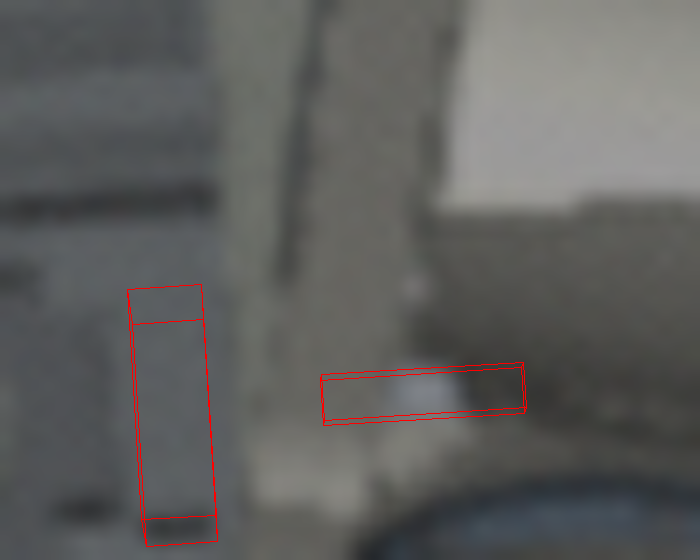

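```bash
python3 - <<'E'
from h import *
q=np.load("q.npy")
for P in([.5,-198.7,66],[70.2,-198.7,66],[70.2,-139.3,66]): togo(dockw(q,P)[0],.0592)
E
```

```text
t 6.0 pos [520.  -90.8  32.7] shift cm [-0.   -0.    3.33] turn [0.02 0.11 0.12] F [-0.5  0.5 -0.5] w 15.4
t 6.0 pos [520.  -90.8  32.7] shift cm [6.95 0.41 3.33] turn [0.02 0.11 0.12] F [-0.5  0.5 -0.5] w 15.4
t 6.0 pos [520.  -90.8  32.7] shift cm [6.6  6.34 3.33] turn [0.02 0.11 0.12] F [-0.5  0.5 -0.5] w 15.4
```

>>> send_rows:
  rows:
    - [[0,0,0.5],[0,0,0]]
    - [[0,0,1.5],[0,0,0.1]]
    - [[0.3,0,2.6],[0,0.1,0.1]]
    - [[1.2,0.1,3.2],[0,0.1,0.1]]
    - [[2.6,0.15,3.3],[0,0.1,0.1]]
    - [[4,0.2,3.3],[0,0.1,0.1]]
    - [[5.4,0.3,3.3],[0,0.1,0.1]]
    - [[6.4,0.5,3.3],[0,0.1,0.1]]
    - [[6.9,1,3.3],[0,0.1,0.1]]
    - [[6.9,1.8,3.3],[0,0.1,0.1]]
    - [[6.8,2.8,3.3],[0,0.1,0.1]]
    - [[6.75,3.8,3.3],[0,0.1,0.1]]
    - [[6.7,4.8,3.3],[0,0.1,0.1]]
    - [[6.65,5.6,3.3],[0,0.1,0.1]]
    - [[6.6,6.1,3.3],[0,0.1,0.1]]
    - [[6.6,6.3,3.3],[0,0.1,0.1]]
    - [[6.6,6.34,3.3],[0,0.1,0.1]]
    - [[6.6,6.34,3.3],[0,0.1,0.1]]

```text
t: 7.5
position: [586.1, -27.4, 65.8]
orientation: [0.686, 0.728, -0.0, 0.0]
contact_force: [0.6, -0.3, 0.1]
width: 15.6
```

```bash
python3 - <<'E'
from h import *
q=np.load("q.npy")
togo(dockw(q,[70.2,-139.3,32.3])[0],.0592)
S=vision.camera("side");T=vision.camera("top");pickle.dump((T,S),open("v6.pkl","wb"))
d=todock(q,state()["position"]); hx,hy,hz=d[0],d[1]+1.8,d[2]+17.7
B=[([hx-5,hy+13,hz-5],[hx+5,hy+57,hz+5]),([48,-120,12],[92,-70,63])]
im=cv2.resize(S["frame"][185:235,270:330],None,fx=10,fy=10,interpolation=2)
cv2.imwrite("pics/v6a.png",im)
draw(S,q,B,[-.02,.49],(270,185,330,235),12,"pics/v6s.png")
draw(T,q,B,[.147,-.12],(280,165,330,205),14,"pics/v6t.png")
E
```

```text
t 7.5 pos [586.1 -27.4  65.8] shift cm [ 0.    0.   -3.35] turn [0.03 0.02 0.01] F [ 0.6 -0.3  0.1] w 15.6
```

View pics/v6a.png

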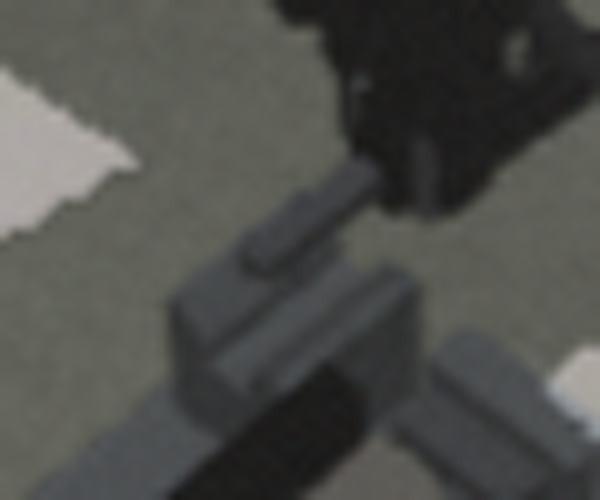

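View pics/v6s.png

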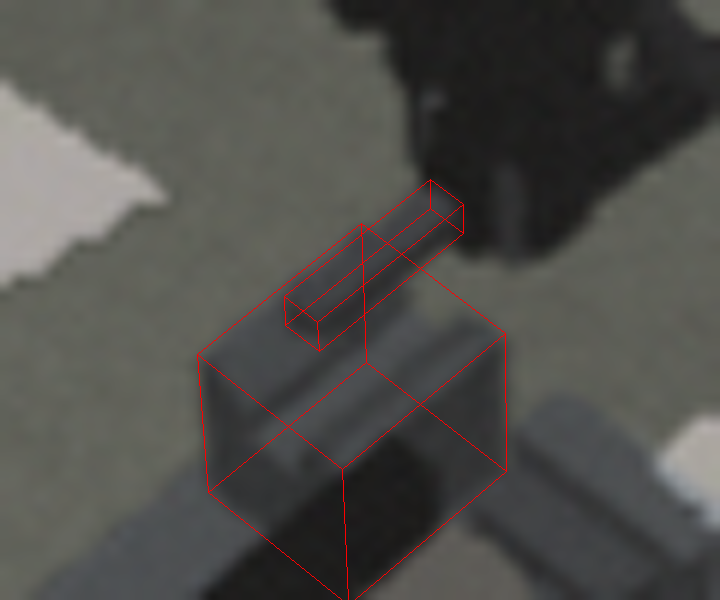

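View pics/v6t.png

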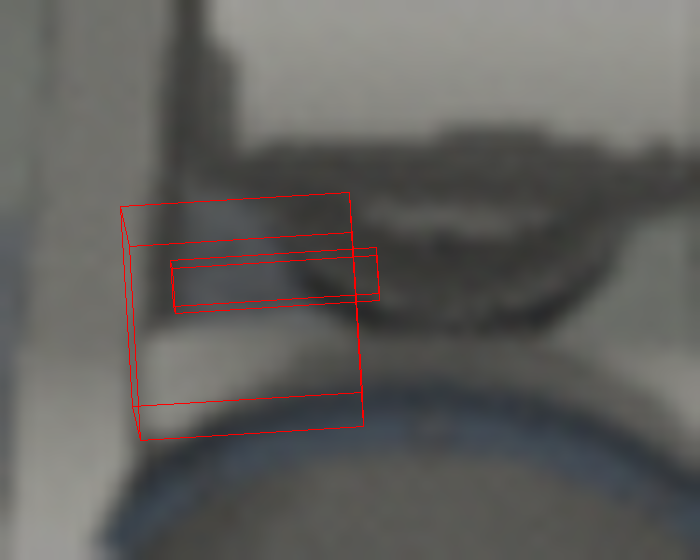

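>>> send_rows:
  rows:
    - [[0,0,-0.3],[0,0,0]]
    - [[0,0,-0.9],[0,0,0]]
    - [[0,0,-1.5],[0,0,0]]
    - [[0,0,-2],[0,0,0]]
    - [[0,0,-2.3],[0,0,0]]
    - [[0,0,-2.5],[0,0,0]]
    - [[0,0,-2.5],[0,0,0]]

```text
t: 8.18
position: [585.7, -27.7, 40.0]
orientation: [0.686, 0.727, -0.0, -0.0]
contact_force: [0.5, 0.4, -0.8]
width: 15.6
```

```bash
python3 - <<'E'
from h import *
q=np.load("q.npy")
togo(dockw(q,[70.2,-139.3,32.3])[0],.0592);print(state()["torque"])
E
```

```text
t 8.18 pos [585.7 -27.7  40. ] shift cm [ 0.04  0.03 -0.77] turn [ 0.02 -0.05  0.04] F [ 0.5  0.4 -0.8] w 15.6
[ 0.00155928  0.01956166 -0.01945738]
```

>>> send_rows:
  rows:
    - [[0.02,0.02,-0.25],[0,0,0]]
    - [[0.04,0.03,-0.5],[0,0,0]]
    - [[0.04,0.03,-0.7],[0,0,0]]
    - [[0.04,0.03,-0.76],[0,0,0]]
    - [[0.04,0.03,-0.76],[0,0,0]]
    - [[0.04,0.03,-0.76],[0,0,0]]

```text
t: 8.68
position: [586.1, -27.4, 32.5]
orientation: [0.686, 0.727, -0.0, -0.0]
contact_force: [-0.4, -0.5, -0.9]
width: 15.7
```

```bash
python3 - <<'E'
from h import *
q=np.load("q.npy")
togo(dockw(q,[70.2,-139.3,32.3])[0],.0592);print(state()["torque"])
S=vision.camera("side");T=vision.camera("top");pickle.dump((T,S),open("v7.pkl","wb"))
cv2.imwrite("pics/v7a.png",cv2.resize(S["frame"][185:235,270:330],None,fx=12,fy=12,interpolation=2))
E
```

```text
t 8.68 pos [586.1 -27.4  32.5] shift cm [-0.01  0.   -0.02] turn [ 0.03 -0.04  0.04] F [-0.4 -0.5 -0.9] w 15.7
[-0.00693945 -0.0221257   0.01087239]
```

View pics/v7a.png

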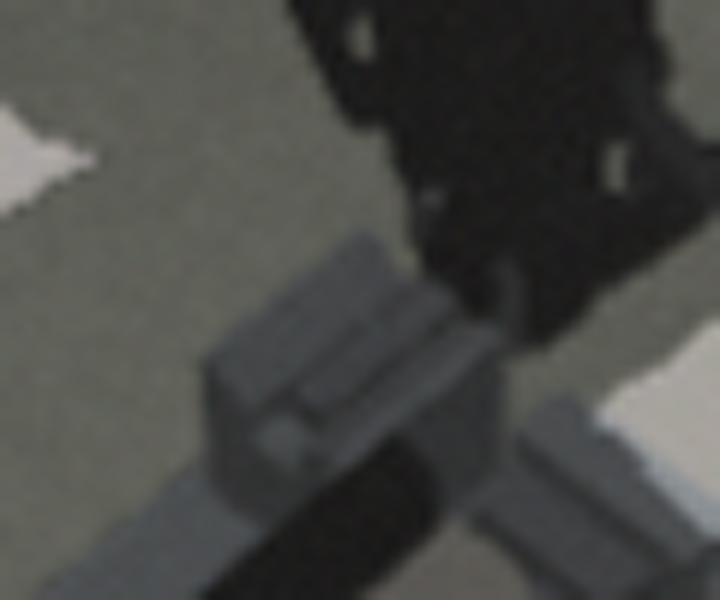

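```bash
python3 - <<'E'
from h import *
q=np.load("q.npy");T,S=pickle.load(open("v7.pkl","rb"))
f=lambda P:np.round((proj(S,dockw(q,P))+[-.02,.49]-[270,185]+.5)*12).tolist()
for y in(-77,-79,-81,-83,-85): print(y,f([(65,y,55),(75,y,55)]))
print("inner end",f([(63,-70,54),(77,-70,54),(48,-70,63),(92,-70,63),(92,-120,63),(48,-120,63)]))
E
```

```text
-77 [[310.0, 428.0], [278.0, 402.0]]
-79 [[317.0, 422.0], [284.0, 397.0]]
-81 [[323.0, 417.0], [291.0, 391.0]]
-83 [[330.0, 412.0], [297.0, 386.0]]
-85 [[337.0, 406.0], [304.0, 380.0]]
inner end [[294.0, 455.0], [248.0, 418.0], [342.0, 470.0], [197.0, 355.0], [361.0, 223.0], [506.0, 333.0]]
```

>>> send_rows:
  rows:
    - [[0,0.1,0],[0,0,0]]
    - [[-0.01,0.2,0],[0,0,0]]
    - [[-0.02,0.3,0],[0,0,0]]
    - [[-0.02,0.35,0],[0,0,0]]
    - [[-0.02,0.35,0],[0,0,0]]

```text
t: 9.2
position: [585.9, -23.8, 32.5]
orientation: [0.686, 0.728, -0.0, -0.0]
contact_force: [-0.3, 0.1, -1.2]
width: 15.9
```

>>> send_rows:
  rows:
    - [[0,0.05,0],[0,0,0]]
    - [[0,0.1,0],[0,0,0]]
    - [[0,0.1,0],[0,0,0]]

```text
t: 9.45
position: [586.0, -23.3, 32.5]
orientation: [0.686, 0.728, -0.001, 0.0]
contact_force: [-0.7, -5.5, 0.4]
width: 15.4
```

>>> send_rows:
  rows:
    - [[0,-0.1,0],[0,0,0]]
    - [[0.01,-0.25,-0.02],[0,0,0]]
    - [[0.02,-0.4,-0.03],[0,0,0]]
    - [[0.02,-0.45,-0.03],[0,0,0]]
    - [[0.02,-0.45,-0.03],[0,0,0]]

```text
t: 9.87
position: [586.3, -27.8, 32.4]
orientation: [0.686, 0.728, -0.0, 0.0]
contact_force: [0.0, 1.1, 2.0]
width: 15.8
```

>>> send_rows:
  rows:
    - [[0,0,0],[0,0,0]]
    - [[0,0,0],[0,0,0]]
    - [[0,0,0],[0,0,0]]
    - [[0,0,0],[0,0,0]]
    - [[0,0,0],[0,0,0]]
  gripper: 4

```text
t: 10.28
position: [586.3, -27.8, 32.3]
orientation: [0.686, 0.728, -0.0, 0.0]
contact_force: [-1.0, -0.6, -0.2]
width: 40.3
```

```bash
python3 - <<'E'
from h import *
q=np.load("q.npy")
togo(dockw(q,[70.2,-139.3,32.3])[0],.0592)
E
```

```text
t 10.28 pos [586.3 -27.8  32.3] shift cm [-0.02  0.05 -0.  ] turn [ 0.06 -0.02  0.02] F [-1.  -0.6 -0.2] w 40.3
```

>>> send_rows:
  rows:
    - [[0,0,0.3],[0,0,0]]
    - [[0,0,1],[0,0,0]]
    - [[0,0,2.2],[0,0,0]]
    - [[0,0,4],[0,0,0]]
    - [[0,0,6.5],[0,0,0]]
    - [[0,0,9.5],[0,0,0]]
    - [[0,0,12.5],[0,0,0]]
    - [[0,0,15],[0,0,0]]
    - [[0,0,17],[0,0,0]]
    - [[0,0,18],[0,0,0]]
    - [[0,0,18.3],[0,0,0]]
    - [[0,0,18.3],[0,0,0]]

```text
t: 11.28
position: [586.5, -27.8, 216.1]
orientation: [0.686, 0.728, -0.0, 0.001]
contact_force: [0.3, 0.2, -0.0]
width: 39.9
```

```bash
python3 - <<'E'
from h import *
q=np.load("q.npy")
togo(dockw(q,[0,0,200])[0],.0592)
S=vision.camera("side");T=vision.camera("top");pickle.dump((T,S),open("v8.pkl","wb"))
cv2.imwrite("pics/v8a.png",cv2.resize(S["frame"][185:235,270:330],None,fx=12,fy=12,interpolation=2))
cv2.imwrite("pics/v8b.png",cv2.resize(S["frame"][150:330,190:430],None,fx=3.3,fy=3.3,interpolation=2))
E
```

```text
t 11.28 pos [586.5 -27.8 216.1] shift cm [-7.88 13.53 -1.61] turn [0.07 0.07 0.02] F [ 0.3  0.2 -0. ] w 39.9
```

View pics/v8a.png

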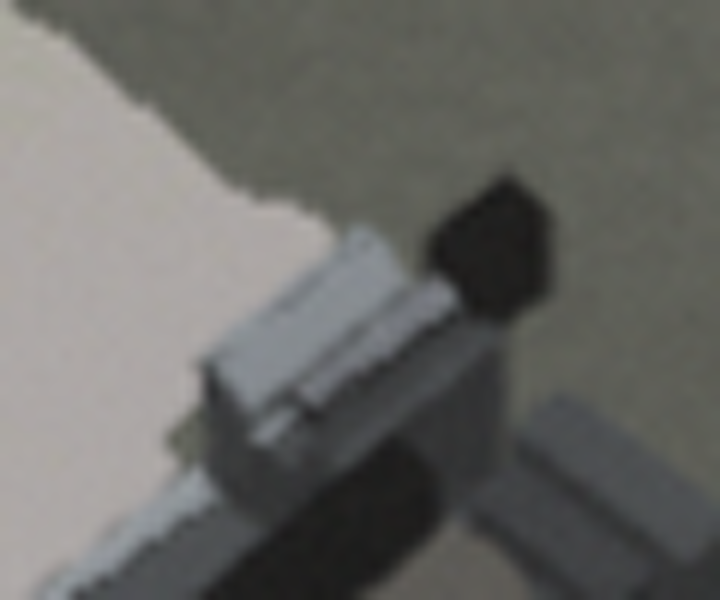

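View pics/v8b.png

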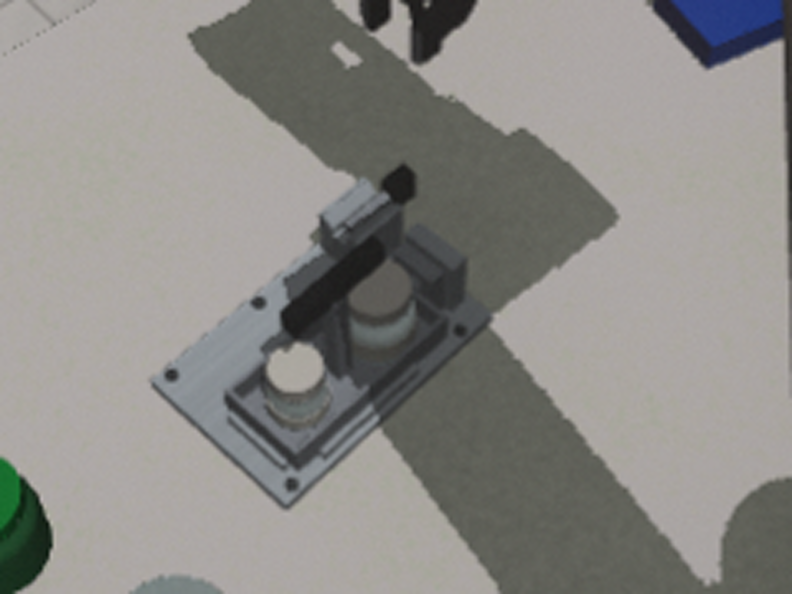

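```bash
python3 - <<'E'
from h import *
q=np.load("q.npy");T,S=pickle.load(open("v8.pkl","rb"))
h=-137.5
draw(S,q,[([62,h-13,35],[78,h+13,65]),([65,h+13,45],[75,h+57,55]),([48,-120,12],[92,-70,63])],[.3,1.1],(270,185,330,235),12,"pics/v8c.png")
draw(S,q,[([-7,-45,118],[7,45,140])],[-.02,.49],(260,210,320,260),12,"pics/v8d.png")
E
```

```text
(no output)
```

View pics/v8c.png

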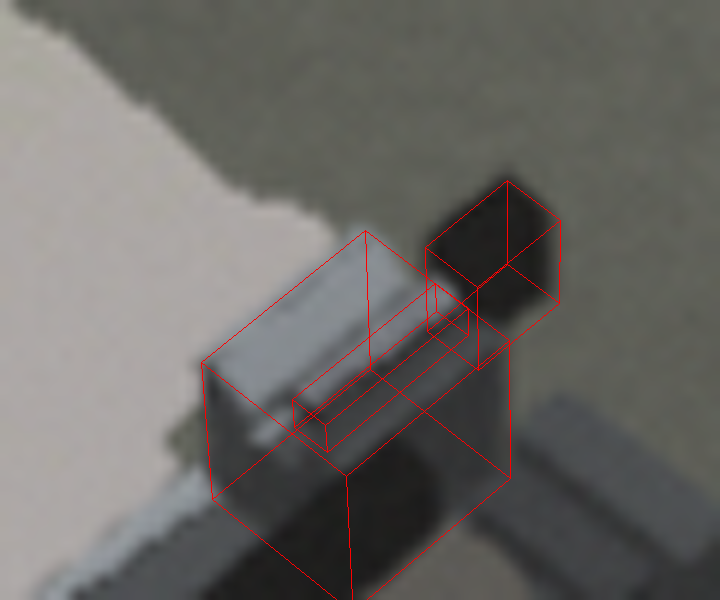

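View pics/v8d.png

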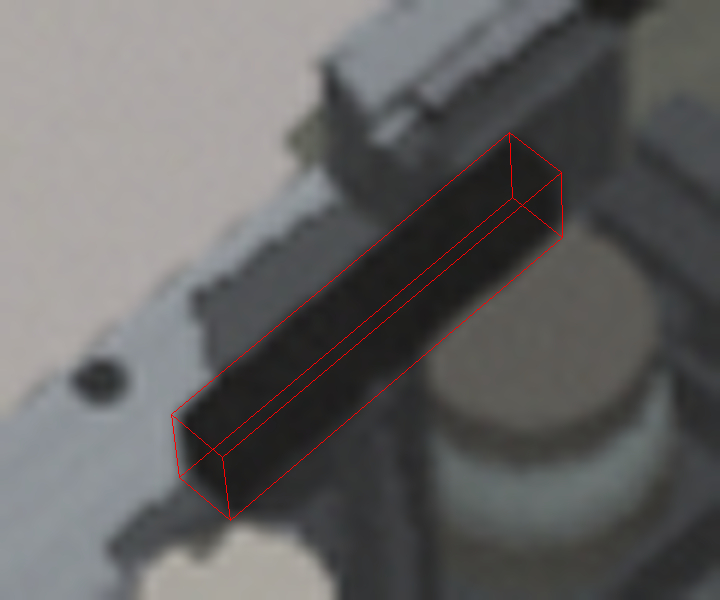

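```bash
python3 - <<'E'
from h import *
q=np.load("q.npy")
togo(dockw(q,[0,-6,110])[0],.0592)
E
```

```text
t 11.38 pos [585.5 -27.8 214.2] shift cm [ -7.75  12.93 -10.42] turn [ 0.06 -0.12  0.02] F [0.7 0.  0.1] w 40.3
```

>>> send_rows:
  rows:
    - [[-0.5,0.8,0],[0,0,0]]
    - [[-1.4,2.3,0],[0,0,0]]
    - [[-2.5,4.2,0],[0,0,0]]
    - [[-3.7,6.2,0],[0,0,0]]
    - [[-4.9,8.2,0],[0,0,0]]
    - [[-6.1,10.2,0],[0,0,0]]
    - [[-7,11.7,-0.3],[0,0,0]]
    - [[-7.5,12.6,-0.8],[0,0,0]]
    - [[-7.75,12.9,-1.5],[0,0,0]]
    - [[-7.75,12.93,-2.5],[0,0,0]]
    - [[-7.75,12.93,-3],[0,0,0]]
    - [[-7.75,12.93,-3],[0,0,0]]

```text
t: 12.38
position: [507.4, 100.7, 182.3]
orientation: [0.686, 0.727, -0.002, -0.001]
contact_force: [0.9, -0.5, 0.5]
width: 40.0
```

```bash
python3 - <<'E'
from h import *
q=np.load("q.npy")
togo(dockw(q,[0,-6,110])[0],.0592)
S=vision.camera("side")
cv2.imwrite("pics/v9.png",cv2.resize(S["frame"][140:290,210:390],None,fx=4,fy=4,interpolation=2))
E
```

```text
t 12.38 pos [507.4 100.7 182.3] shift cm [ 0.07  0.08 -7.23] turn [ 0.11 -0.27  0.04] F [ 0.9 -0.5  0.5] w 40.0
```

View pics/v9.png

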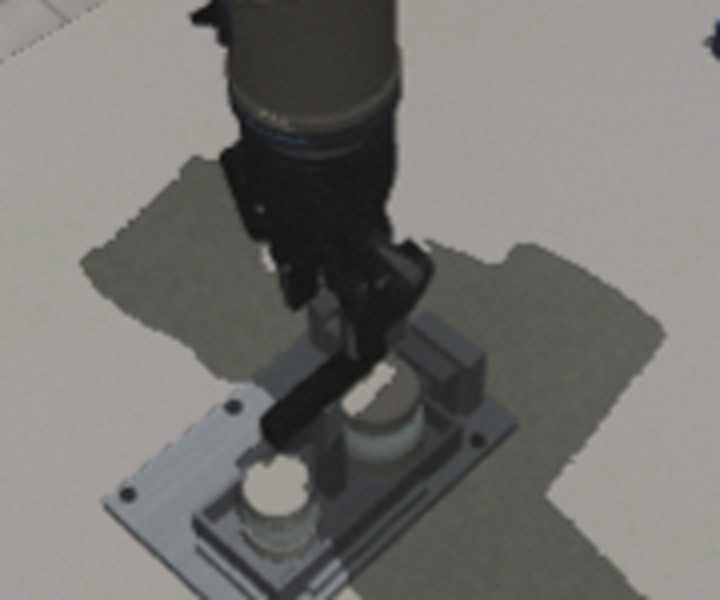

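Jaws straddle the bar from above (bar running (270,430) to (390,350)). Descend.

>>> send_rows:
  rows:
    - [[0.02,0.02,-0.4],[0,-0.1,0]]
    - [[0.05,0.05,-1.2],[0,-0.2,0]]
    - [[0.07,0.08,-2.2],[0.1,-0.2,0]]
    - [[0.07,0.08,-3.3],[0.1,-0.2,0]]
    - [[0.07,0.08,-4.4],[0.1,-0.2,0]]
    - [[0.07,0.08,-5.5],[0.1,-0.2,0]]
    - [[0.07,0.08,-6.4],[0.1,-0.2,0]]
    - [[0.07,0.08,-7],[0.1,-0.2,0]]
    - [[0.07,0.08,-7.2],[0.1,-0.2,0]]
    - [[0.07,0.08,-7.2],[0.1,-0.2,0]]

```text
t: 13.27
position: [508.2, 101.5, 110.4]
orientation: [0.686, 0.727, -0.001, -0.0]
contact_force: [-0.4, -0.2, 0.4]
width: 40.1
```

```bash
python3 - <<'E'
from h import *
q=np.load("q.npy")
togo(dockw(q,[0,-6,110])[0],.0592)
E
```

```text
t 13.27 pos [508.2 101.5 110.4] shift cm [-0.01  0.   -0.04] turn [ 0.01 -0.08  0.06] F [-0.4 -0.2  0.4] w 40.1
```

>>> send_rows:
  rows:
    - [[0,0,0],[0,0,0]]
    - [[0,0,0],[0,0,0]]
    - [[0,0,0],[0,0,0]]
    - [[0,0,0],[0,0,0]]
    - [[0,0,0],[0,0,0]]
    - [[0,0,0],[0,0,0]]
    - [[0,0,0],[0,0,0]]
    - [[0,0,0],[0,0,0]]
  gripper: 0.3
  squeeze: 70

```text
t: 13.93
position: [508.4, 101.6, 111.0]
orientation: [0.686, 0.727, -0.0, -0.0]
contact_force: [-2.7, 1.0, 6.8]
width: 12.9
```

```bash
python3 - <<'E'
from h import *
q=np.load("q.npy")
togo(dockw(q,[0,-6,110])[0],.0592); print(state()["torque"])
E
```

```text
t 13.93 pos [508.4 101.6 111. ] shift cm [-0.03 -0.01 -0.1 ] turn [-0.01 -0.05  0.06] F [-2.7  1.   6.8] w 12.9
[-0.03352186  0.21681415  0.04733671]
```

>>> send_rows:
  rows:
    - [[0,0,0.05],[0,0,0]]
    - [[0,0,0.15],[0,0,0]]
    - [[0,0,0.3],[0,0,0]]
    - [[0,0,0.5],[0,0,0]]
    - [[0,0,0.75],[0,0,0]]
    - [[0,0,1.0],[0,0,0]]
    - [[0,0,1.25],[0,0,0]]
    - [[0,0,1.5],[0,0,0]]
    - [[0,0,1.7],[0,0,0]]
    - [[0,0,1.85],[0,0,0]]
    - [[0,0,1.95],[0,0,0]]
    - [[0,0,2],[0,0,0]]
    - [[0,0,2],[0,0,0]]

```text
t: 15.02
position: [508.5, 101.6, 131.1]
orientation: [0.686, 0.727, -0.0, -0.0]
contact_force: [0.8, -0.1, -6.0]
width: 12.6
```

```bash
python3 - <<'E'
from h import *
q=np.load("q.npy")
togo(dockw(q,[0,-6,211])[0],.0592); print(state()["torque"])
S=vision.camera("side")
cv2.imwrite("pics/v10.png",cv2.resize(S["frame"][140:290,210:390],None,fx=4,fy=4,interpolation=2))
E
```

```text
t 15.02 pos [508.5 101.6 131.1] shift cm [-0.04 -0.01  7.99] turn [-0.01 -0.04  0.06] F [ 0.8 -0.1 -6. ] w 12.6
[ 0.05233402 -0.03379998 -0.03173539]
```

View pics/v10.png

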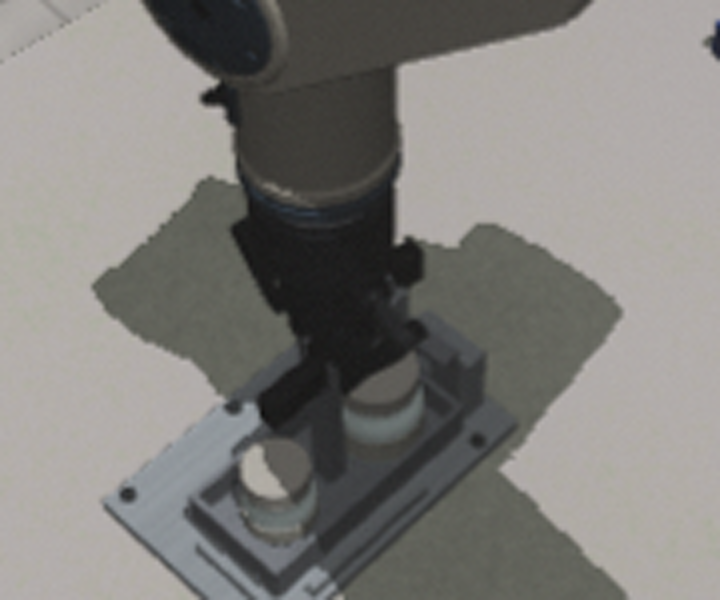

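>>> send_rows:
  rows:
    - [[0,0,0.05],[0,0,0]]
    - [[0,0,0.2],[0,0,0]]
    - [[0,0,0.5],[0,0,0]]
    - [[0,0,0.9],[0,0,0]]
    - [[0,0,1.4],[0,0,0]]
    - [[0,0,2],[0,0,0]]
    - [[0,0,2.6],[0,0,0]]
    - [[0,0,3.2],[0,0,0]]
    - [[0,0,3.8],[0,0,0]]
    - [[0,0,4.4],[0,0,0]]
    - [[0,0,5],[0,0,0]]
    - [[0,0,5.6],[0,0,0]]
    - [[0,0,6.2],[0,0,0]]
    - [[0,0,6.7],[0,0,0]]
    - [[0,0,7.1],[0,0,0]]
    - [[0,0,7.45],[0,0,0]]
    - [[0,0,7.7],[0,0,0]]
    - [[0,0,7.9],[0,0,0]]
    - [[0,0,8],[0,0,0]]
    - [[0,0,8],[0,0,0]]

```text
t: 16.73
position: [508.5, 101.6, 211.1]
orientation: [0.686, 0.727, -0.0, -0.0]
contact_force: [0.3, -0.1, -5.7]
width: 13.1
```

>>> send_rows:
  rows:
    - [[0,0,0],[0,0,0]]
    - [[0,0,0],[0,0,0]]
    - [[0,0,0],[0,0,0]]
    - [[0,0,0],[0,0,0]]
    - [[0,0,0],[0,0,0]]
    - [[0,0,0],[0,0,0]]

```text
t: 17.23
position: [508.4, 101.6, 211.0]
orientation: [0.686, 0.727, -0.0, -0.0]
contact_force: [0.7, -0.5, -5.3]
width: 13.1
```

```bash
python3 - <<'E'
from h import *
q=np.load("q.npy")
togo(dockw(q,[0,-6,211])[0],.0592); s=state();print(s["torque"],np.abs(s["joint_vel"]).max())
S=vision.camera("side");T=vision.camera("top")
draw(S,q,[([62,-150.5,35],[78,-124.5,65]),([-38,-80,112],[38,80,140]),([-7,-45,218],[7,45,240])],[.1,.7],(210,130,390,280),4,"pics/v11.png")
cv2.imwrite("pics/v11t.png",cv2.resize(T["frame"][130:270,160:360],None,fx=4,fy=4,interpolation=2))
cv2.imwrite("pics/v11s.png",S["frame"])
E
```

```text
t 17.23 pos [508.4 101.6 211. ] shift cm [-0.03 -0.01 -0.  ] turn [-0.01 -0.05  0.06] F [ 0.7 -0.5 -5.3] w 13.1
[0.00357624 0.01839675 0.03496755] 0.0021607789033945045
```

View pics/v11.png

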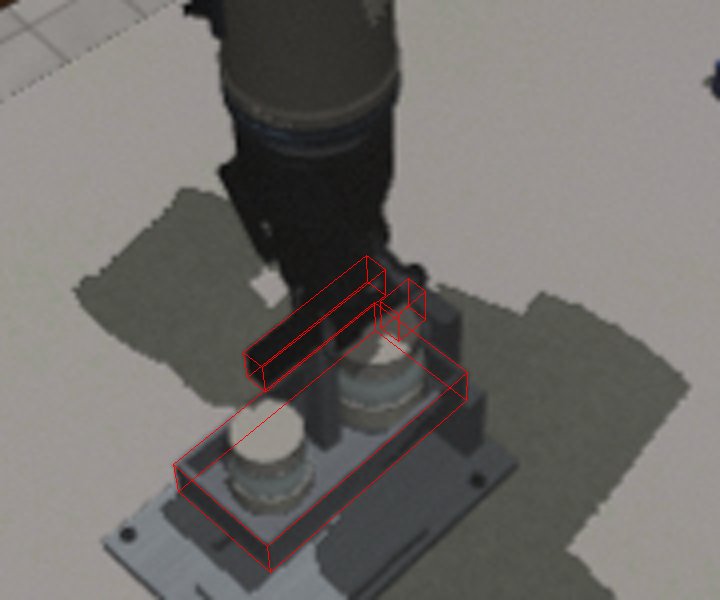

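View pics/v11s.png

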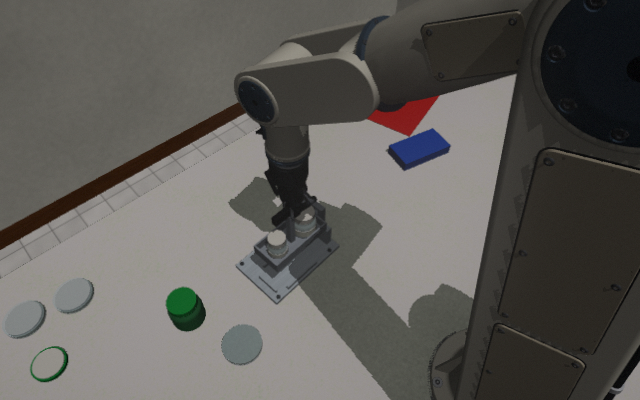

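```bash
python3 -c "
from h import *
print(robot.close_job()); s=state(); print(s['t'],s['position'],s['width'])"
```

```text
the job is handed in; nothing more can be done
None
the job is handed in; nothing more can be done
```

I drew the pin fully out of its bore and laid it in the groove. I then lifted the carrier about 10 cm straight up with both jars standing in it. I handed the job in at about 17.3 s, still holding the carrier.

**Pin:** I set the parking depth by touching the head lightly against the groove block (about 5.5 N) and backing off 4.5 mm. That puts the head centre about 17.5 mm outside the groove point. After I let go, the side picture showed the shank down in the groove and the head within about 1 px of that position.

**Carrier:** At the last check the measured tool height was 100 mm above the grasp height. The side picture matched a level tray 100 mm above its seat to about a pixel, with both jars upright. The wrist carried a steady 5 to 6 N, moments were below 0.05 N m, and joint speeds were almost zero.

**Other items:** I compared the specimen jar, petri dish and slide box with the first pictures only by eye, and they looked unmoved.

**Limits of the checks:** In the final picture the raised carrier and arm hid the pin's head, so its position was last confirmed just before the lift. No check failed. The largest disagreement was about 1.5 px at one dock corner in the pose fit.

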